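# Divert the next set of brass ball feet to the other tray

### The arm

A 7-joint arm with a two-finger parallel gripper is mounted at the origin on the work surface. World frame = base frame: x ahead of the robot, y to its left, z up, the work surface at z = 0. Lengths are in m, angles in rad, forces in N, time in s.
With the tool pointing down it reaches from about 0.4 to 0.85 m from the base axis. Payload 4.5 kg.
Tool frame: the origin (TCP) lies at the very end of the fingers, on their centre line; the grasp point (between the pads) lies 19 mm behind it; z points along the fingers, x is the direction in which the jaws open and shut, and the axes are right-handed (so a half turn about z gives the same grasp; the last joint's range is limited). The gripper opens to 88 mm and grips with 3 to 60 N. Pads are 18 mm wide; open, the fingers measure 123 mm over their backs; the gripper's body (75 mm by 187 mm) begins 45 mm behind the grasp point.
Start: joints at [-1.068, 0.689, -0.195, 1.565, 0.157, 0.902, -0.215], TCP at [0.282, 0.558, 0.239] pointing down, gripper open.
Joint ranges: [-3.01, 3.01], [-0.46, 2.08], [-1.47, 1.51], [0.13, 2.56], [-1, 4.14], [0.04, 2.09], [-2.66, 2.66]. Speed limits (rad/s): [2.57, 2.57, 3.14, 3.14, 3.14, 3.14, 3.14].

### API

Orientations are given as a unit quaternion [x, y, z, w].
In Python, from plant import * gives the robot as it stands.
- The arm moves only by the tool apply_moves, never from a script. Its argument "series" is a list of rows, each an object of numbers: "x", "y", "z": the shift along the tool's x, y, z in units of 80 cm (1.0 is 80 cm); "wx", "wy", "wz": the turn, a rotation vector about the tool's x, y, z in units of pi rad (1.0 is pi rad); "fingers": the opening, from -1 (shut) to 1 (fully open), so that 0 is half open. In form: [{"x": .., "y": .., "z": .., "wx": .., "wy": .., "wz": .., "fingers": ..}, ...]. A call has 1 to 8 rows; each row shifts and turns the pose as measured when the row begins, along the tool's axes as they then stand; what a row does not reach is not made up. A row lasts 1/8 s, in which the tool goes at most 62.5 mm and 10.7 degrees, less where a joint would pass 70% of its speed; a pose out of reach is approached as far as the arm can. A call with a number of a shift or a turn outside -1 to 1 is refused whole. A call with a gripper value outside its range is refused whole. The fingers move at their own pace and stop on an object; "force" is the grip in N (left out, the last holds). Time passes only in rows, so rows that do not move let the fingers close. It gives the time, the measured TCP pose, the force and the opening at its end, in the units of the state.
- get_state(): the state, without advancing time (a new reading comes with each control period).
- snapshot(name): name is "side" or "top" or "wrist"; returns (picture, depth): 420x560x3 uint8, red, green, blue; 420x560 float32, m along the optical axis (not along the pixel's ray), 0 where there is no reading.
- camera_model(name): a dict with "camera_matrix" (3x3 intrinsics, pixels), "world_from_camera" (4x4, takes a point from camera to world coordinates). Camera axes: x right, y up, looking along -z (the intrinsics and any distortion apply to the point x, -y, -z); pixel columns grow to the right and rows downward; lengths in m; the calibration is good to about 2 mm. A picture is of the moment at which its call begins: read the wrist's pose just before it. camera_model takes no time and is no camera call; for the wrist camera it gives the pose at the moment of the call.
- finish_job(): hands the job in, once; it reports no verdict.
The state is a dict: "clock": time; "q": joint angles; "qd": joint speeds; "joint_torque": joint torques, N m; "tool_pos": TCP position; "eef_rot": TCP orientation; "contact_force": force on the tool from outside, world axes, zero at the start; "moment": the same for the moment, N m; "opening": opening from 0.0 (shut) to 1.0 (fully open).
Only numpy, scipy, OpenCV 4.12 (cv2) and the standard library are available. Lean on these libraries where they do the work, as an engineer would, in place of code of your own. Each camera call takes 0.05 s, during which the arm holds its last target. There are 200 camera calls.

### The job

The next set of four brass accordion feet must go into the tray on the other side of the feeder. Using just a fingertip, push the raised end of the seesaw gate down by its red tab until the gate has rocked right over onto its other stop, then press the yellow release paddle down and keep it down until all four balls have run into that tray, and let it come back up. Do not touch the balls, do not lift or shift the trays, and leave the other things on the bench alone.

Things in the scene. Friction and masses are not known exactly. Their poses are not given: they have to be found in the camera images.
- feeder: bench-top ball feeder on a green base plate, fixed. Origin on the bench under the middle of the seesaw gate; x away from the robot along the rail, y left, z up. Points (x, y, z) below are mm in this frame. An aluminium chute on either side (58 mm wide, y = +-108 to +-217) leads from the gate's end down into a tray. Tops: rail end and paddle 170, gate's weight 152.
- rail_lip (a point): lower end of the straight aluminium rail, at (19, 0, 116), just over the middle of the gate. The rail (floor 23 mm wide between walls 18 mm high) rises from here to (242, 0, 147) at the far side and holds the row of balls.
- gate (a joint): seesaw gate, rad: a steel trough 240 mm long lying left-right under the lip, red finger tab in front of each end. 0 = level, stops at -0.27 and 0.27. Positive = left end up, balls run to the right; negative = left end down, balls run left. It starts leaning on either stop (it may still be falling the last bit onto it in the first half second).
- gate_axle (a point): point on the gate's axle at (0, 0, 92); the axle runs along the feeder's x. A brass weight 30 mm across on a stalk stands 30 to 60 mm above the axle at x = -36: about 0.25 N on a tab moves the gate, and once past level it falls over to the other stop by its weight and stays.
- gate_tab_left (a point): middle of the upper face of the red tab at the gate's left end, (-44, 90, 100) with the gate level; tab 44 mm in x, 34 mm in y, 5 mm thick; it stands about 24 mm higher or lower when the gate leans on a stop
- gate_tab_right (a point): middle of the upper face of the red tab at the gate's right end, (-44, -90, 100) with the gate level; same size
- paddle (a joint): release paddle, rad: a lever across the rail pivoted on an axis along x through (103, 38, 159). Yellow pad left of the rail; at its other end a steel blade stands in the rail and holds the balls. 0 = up, held; 0.55 = pad down on its stop, blade lifted; balls pass from about 0.35. A spring (0.7 N at the pad at first, 4 N at the stop) brings it back up.
- paddle_pad (a point): middle of the upper face of the yellow pad, 36 mm in x by 34 mm in y, at (103, 104, 167) when up; it goes about 36 mm down and 5 mm towards the rail when pressed home
- tray_left: blue open tray on the bench under the left chute, 130 mm in x, 120 mm in y, 34 mm high, walls 4 mm; origin at the centre of its underside, near (0, 262, 0) in the feeder's frame
- tray_right: the same blue tray under the right chute, near (0, -262, 0) in the feeder's frame
- ball0_center (a point): centre of brass ball foot 1 of 4, 20 mm across, waiting in a row on the rail behind the blade (ball 1 nearest the blade); once released all four run through in about 2 s
- ball1_center (a point): centre of brass ball foot 2 of 4, 20 mm across, waiting in a row on the rail behind the blade (ball 1 nearest the blade); once released all four run through in about 2 s
- ball2_center (a point): centre of brass ball foot 3 of 4, 20 mm across, waiting in a row on the rail behind the blade (ball 1 nearest the blade); once released all four run through in about 2 s
- ball3_center (a point): centre of brass ball foot 4 of 4, 20 mm across, waiting in a row on the rail behind the blade (ball 1 nearest the blade); once released all four run through in about 2 s
- screwdriver: a screwdriver with a red handle lying in front of the feeder; leave alone
- jar: a small white jar with a black lid, 52 mm across, 62 mm high, behind the feeder's left side; leave alone
- bottle: a small green bottle, 44 mm across, 95 mm high, behind the feeder's right side; leave alone
- reed_block: a wooden reed block with metal reed plates, 170 x 24 x 40 mm, out to the right; leave alone
- wrench: a steel wrench lying out to the right; leave alone
- tin: an open tin cup, 72 mm across, 85 mm high, far left; leave alone
- brush: a brush lying near the robot on the right; leave alone
Things that resemble listed ones, but are neither listed nor needed, are in the scene too. What is shaped like the tray_left but brown is not meant.

How it is judged:
By the outcome, as a careful person would: the job done as asked, in the order asked, and still so for the second after the job is handed in, with the robot touching nothing.
It also fails if it takes over 38 s, if anything falls off the work surface, if the arm or the gripper's body presses on something with over 40 N, if the wrist force passes 120 N, or if a joint passes its speed limit or range.

## Working session

There is one attempt and no reset: what is moved stays moved. The work goes in short steps, Python scripts to look and compute and a tool call to move; the robot and the scene stay as the last step left them, time stands still between calls to the robot, and variables do not carry over. Pictures are saved under pics/ and viewed, about 8 in all and at most 12, crops included, and the job is handed in when it is done.

Besides the shell and the picture viewer there is one more tool, called after "Emit:" by a JSON object that holds its "api" and its "payload", one argument or row to a line. apply_moves: Moves the arm, as the interface text tells. Its arguments: {"type":"object","properties":{"series":{"type":"array","items":{"type":"object","properties":{"x":{"type":"number"},"y":{"type":"number"},"z":{"type":"number"},"wx":{"type":"number"},"wy":{"type":"number"},"wz":{"type":"number"},"fingers":{"type":"number"}}}},"force":{"type":"number"}},"required":["series"]}

```bash
mkdir -p pics; cat > h.py <<'E'
from plant import *
import numpy as np, cv2
def snap(n):
    m=camera_model(n); p,d=snapshot(n); return p,d,m
def pts(d,m):
    K=np.array(m["camera_matrix"]);T=np.array(m["world_from_camera"])
    v,u=np.mgrid[:d.shape[0],:d.shape[1]]
    c=np.stack([(u-K[0,2])/K[0,0]*d,-(v-K[1,2])/K[1,1]*d,-d,np.ones_like(d)],-1)
    return (c@T.T)[...,:3]
E
python3 - <<'E'
from h import *
for n in ("top","side"):
    p,d,m=snap(n); cv2.imwrite(f"pics/{n}0.png",p[...,::-1]); np.savez(f"{n}0.npz",p=p,d=d,P=pts(d,m))
    print(m.keys(),np.round(m["camera_matrix"],1),np.round(m["world_from_camera"],3))
s=get_state();print(s["clock"],s["tool_pos"],s["eef_rot"],s["opening"])
E
```

```text
dict_keys(['camera_matrix', 'world_from_camera']) [[504.7   0.  271.2]
 [  0.  504.7 203.3]
 [  0.    0.    1. ]] [[ 0.006  0.992 -0.124  0.316]
 [-1.     0.005 -0.003 -0.039]
 [-0.003  0.124  0.992  1.519]
 [ 0.     0.     0.     1.   ]]
dict_keys(['camera_matrix', 'world_from_camera']) [[506.3   0.  281.6]
 [  0.  506.3 207.2]
 [  0.    0.    1. ]] [[ 0.976  0.133 -0.171  0.201]
 [-0.217  0.618 -0.756 -1.292]
 [ 0.005  0.775  0.632  1.198]
 [ 0.     0.     0.     1.   ]]
0.1 [0.28218529 0.55705251 0.2379893 ] [ 8.51986384e-01  5.23563305e-01 -6.57739952e-04  4.84999642e-04] 0.9993539709400306
```

View pics/top0.png

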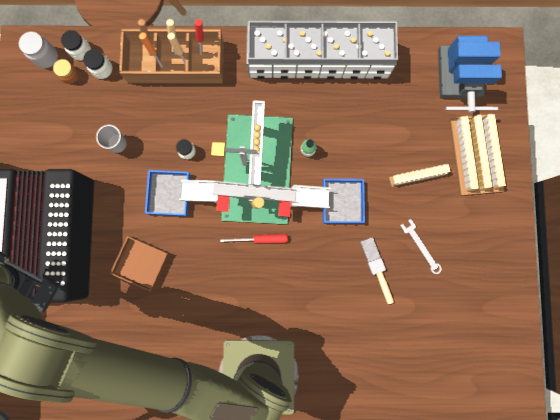

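View pics/side0.png

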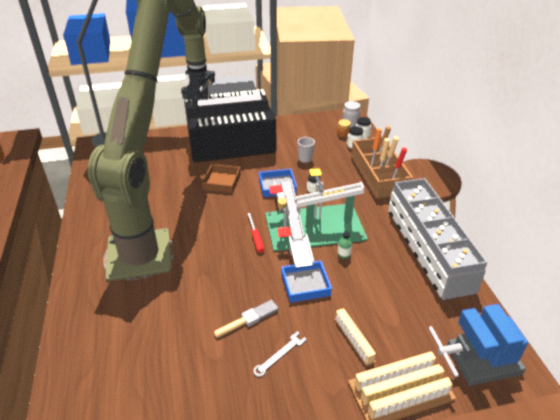

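The top view shows the feeder, with the red tabs at about (223,203) and (285,209), the yellow pad at (218,149), the brass weight at (258,203), and the trays at (168,193) and (344,201). Possible mix-ups: the red screwdriver handle (270,239) instead of a tab, the orange lid (64,70) instead of the pad, and the brown tray (140,263) instead of a blue tray.

```bash
python3 - <<'E'
from h import *
for n,rois in (("top",dict(tabL=(210,190,232,215,'r'),tabR=(274,196,296,220,'r'),pad=(205,138,228,160,'y'),base=(215,105,300,230,'g'),trL=(140,165,195,220,'b'),trR=(318,175,370,230,'b'),weight=(248,195,268,212,'o'))),
 ("side",dict(tabL=(266,182,286,198,'r'),tabR=(274,224,294,240,'r'),pad=(305,165,325,178,'y')))):
    z=np.load(n+"0.npz");p,P,d=z["p"],z["P"],z["d"]
    h=cv2.cvtColor(p,cv2.COLOR_RGB2HSV).astype(int);H,S,V=h[...,0],h[...,1],h[...,2]
    M=dict(r=((H<6)|(H>174))&(S>170)&(V>120),y=(H>20)&(H<32)&(S>140)&(V>120),g=(H>60)&(H<90)&(S>100),b=(H>100)&(H<120)&(S>150),o=(H>12)&(H<25)&(S>100)&(V>130))
    for k,(a,b,c,e,m) in rois.items():
        mm=np.zeros(d.shape,bool);mm[b:e,a:c]=M[m][b:e,a:c]; mm&=d>0
        q=P[mm]
        if len(q)==0: print(n,k,"none");continue
        v,u=np.nonzero(mm);r=cv2.minAreaRect(np.stack([u,v],1).astype(np.float32))
        print(n,k,len(q),"med",np.round(np.median(q,0),4),"mean",np.round(q.mean(0),4),"lo",np.round(np.percentile(q,3,0),3),"hi",np.round(np.percentile(q,97,0),3),"px",np.round(r[0],1),np.round(r[1],1),round(r[2],1))
        if k in("base",):
            q2=q[q[:,2]<0.03]; rr=cv2.minAreaRect((q2[:,:2]*1000).astype(np.float32)); print(rr)
        if k[:2]=="tr":
            rr=cv2.minAreaRect((q[:,:2]*1000).astype(np.float32)); print(rr)
z=np.load("top0.npz");p=z["p"][90:240,130:380];cv2.imwrite("pics/c.png",cv2.resize(p[...,::-1],None,fx=3.2,fy=3.2,interpolation=cv2.INTER_CUBIC))
E
```

```text
top tabL 156 med [0.4904 0.1006 0.123 ] mean [0.4902 0.1016 0.1203] lo [0.471 0.088 0.115] hi [0.508 0.116 0.131] px [222. 203.] [14. 12.] 90.0
top tabR 158 med [ 0.4823 -0.0715  0.0751] mean [ 0.4819 -0.0724  0.0744] lo [ 0.462 -0.086  0.067] hi [ 0.502 -0.057  0.083] px [284.5 208.5] [15. 11.] 90.0
top pad 15 med [0.6935 0.1309 0.0007] mean [0.6682 0.1276 0.055 ] lo [ 0.617  0.095 -0.006] hi [0.696 0.152 0.171] px [217.5 148.3] [11.6 13.9] 12.5
top base none
top trL 261 med [0.5325 0.3057 0.0318] mean [0.5337 0.2903 0.0298] lo [0.466 0.217 0.017] hi [0.596 0.336 0.039] px [167.  192.9] [40.9 43.2] 2.7
((531.8848266601562, 275.9669494628906), (120.66263580322266, 129.62493896484375), 87.89078521728516)
top trR 255 med [ 0.527  -0.2773  0.0292] mean [ 0.5167 -0.2613  0.0265] lo [ 0.447 -0.308  0.009] hi [ 0.573 -0.19   0.038] px [343.5 201. ] [41. 42.] 0.0
((510.4590148925781, -249.6724853515625), (120.05401611328125, 128.56027221679688), 89.79711151123047)
top weight 107 med [0.4899 0.0015 0.1488] mean [0.4898 0.0028 0.1453] lo [ 0.477 -0.012  0.128] hi [0.504 0.018 0.155] px [257.5 202. ] [10. 11.] 90.0
side tabL none
side tabR 14 med [ 0.4794 -0.088   0.0721] mean [ 0.4838 -0.08    0.0682] lo [ 0.469 -0.095  0.034] hi [ 0.512 -0.017  0.078] px [285.7 233. ] [ 4.6 12. ] 41.6
side pad 27 med [0.6845 0.3152 0.0076] mean [0.6726 0.2286 0.0802] lo [ 0.618  0.09  -0.004] hi [0.731 0.36  0.169] px [315. 172.] [ 6. 12.] 90.0
```

View pics/c.png

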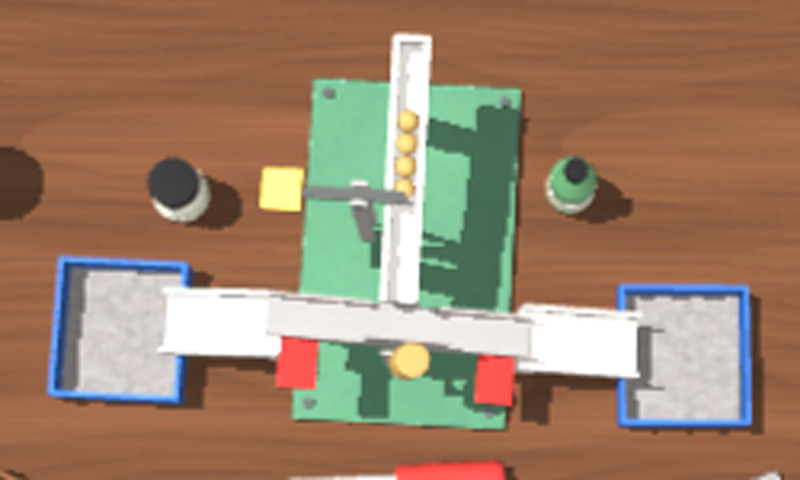

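The left tab is raised (z about 0.123, against 0.075 on the right), so the gate leans at +0.27 and I have to push the left tab down. That sends the balls to the left tray. The crop confirms both tabs, the pad with its steel lever, and four balls behind the blade. The rough origin is (0.528, 0.0145) with yaw about -0.043. First I shut the fingers and turn the jaws parallel to the rail.

Emit:
{"api": "apply_moves", "payload": {
  "series": [
    {"wz": 0.058, "fingers": -1},
    {"wz": 0.058, "fingers": -1},
    {"wz": 0.058, "fingers": -1},
    {"wz": 0.058, "fingers": -1},
    {"wz": 0.058, "fingers": -1},
    {"wz": 0.058, "fingers": -1},
    {"fingers": -1}
  ],
  "force": 10
}}

```text
schema error: expected keys x, y, z, wx, wy, wz, fingers
```

```bash
cat >> h.py <<'E'
from scipy.spatial.transform import Rotation as R
def ray(m,u,v,zz):
    K=np.array(m["camera_matrix"]);T=np.array(m["world_from_camera"])
    r=T[:3,:3]@[(u-K[0,2])/K[0,0],-(v-K[1,2])/K[1,1],-1];o=T[:3,3]
    return o+r*(zz-o[2])/r[2]
def F(x,y,z,o=(.528,.0145),a=-.043):
    return np.array([o[0]+(x*np.cos(a)-y*np.sin(a))/1e3,o[1]+(x*np.sin(a)+y*np.cos(a))/1e3,z/1e3])
def togo(t):
    s=get_state();r=R.from_quat(s["eef_rot"])
    print(round(s["clock"],2),np.round(s["tool_pos"],4),"xax",np.round(r.as_matrix()[:,0],3),"zax",np.round(r.as_matrix()[:,2],3),"f",np.round(s["contact_force"],1),"go",np.round(r.inv().apply(np.array(t)-s["tool_pos"])/.8,4))
E
python3 - <<'E'
from h import *
m=camera_model("top")
print("pad",ray(m,217.5,148.5,.167),F(103,104,167)); print("tabL",ray(m,222,203,.123),F(-44,84.6,123),"tabR",ray(m,284.5,208.5,.075),F(-44,-89,76)); print("weight",ray(m,257.5,202,.148),F(-36,-14,150))
print("ball1", F(115,0,142))
togo(F(-48,88,200))
E
```

```text
pad [0.6351074  0.11309818 0.167     ] [0.63537541 0.11397623 0.167     ]
tabL [0.49028638 0.10254737 0.123     ] [0.48767735 0.10091322 0.123     ] tabR [ 0.48131104 -0.07290516  0.075     ] [ 0.48021485 -0.07252632  0.076     ]
weight [0.49046561 0.00278979 0.148     ] [0.49143146 0.00206046 0.15      ]
ball1 [0.6428937  0.00955652 0.142     ]
0.1 [0.2822 0.5571 0.238 ] xax [ 0.452  0.892 -0.002] zax [-0.001 -0.002 -1.   ] f [-0.7 -0.6  0.7] go [-0.3907  0.4804  0.0482]
```

All the measured points agree with the frame to within about 2 mm. The move needs every key present.

Emit:
{"api": "apply_moves", "payload": {
  "series": [
    {"x": 0, "y": 0, "z": 0, "wx": 0, "wy": 0, "wz": 0.058, "fingers": -1},
    {"x": 0, "y": 0, "z": 0, "wx": 0, "wy": 0, "wz": 0.058, "fingers": -1},
    {"x": 0, "y": 0, "z": 0, "wx": 0, "wy": 0, "wz": 0.058, "fingers": -1},
    {"x": 0, "y": 0, "z": 0, "wx": 0, "wy": 0, "wz": 0.058, "fingers": -1},
    {"x": 0, "y": 0, "z": 0, "wx": 0, "wy": 0, "wz": 0.058, "fingers": -1},
    {"x": 0, "y": 0, "z": 0, "wx": 0, "wy": 0, "wz": 0.058, "fingers": -1},
    {"x": 0, "y": 0, "z": 0, "wx": 0, "wy": 0, "wz": 0.03, "fingers": -1}
  ],
  "force": 10
}}

```text
clock: 0.98
tool_pos: [0.2807, 0.5545, 0.2344]
eef_rot: [0.998, -0.061, -0.002, 0.004]
contact_force: [-0.0, -0.2, 0.1]
opening: 0.228
```

```bash
python3 -c "
from h import *
togo(F(-48,88,200))"
```

```text
0.97 [0.2807 0.5545 0.2344] xax [ 0.993 -0.121 -0.004] zax [-0.005 -0.009 -1.   ] f [-0.  -0.2  0.1] go [0.3201 0.5273 0.0466]
```

Emit:
{"api": "apply_moves", "payload": {
  "series": [
    {"x": 0.04, "y": 0.065, "z": 0, "wx": 0, "wy": 0, "wz": 0, "fingers": -1},
    {"x": 0.04, "y": 0.065, "z": 0, "wx": 0, "wy": 0, "wz": 0, "fingers": -1},
    {"x": 0.04, "y": 0.065, "z": 0, "wx": 0, "wy": 0, "wz": 0, "fingers": -1},
    {"x": 0.04, "y": 0.065, "z": 0, "wx": 0, "wy": 0, "wz": 0, "fingers": -1},
    {"x": 0.04, "y": 0.065, "z": 0, "wx": 0, "wy": 0, "wz": 0, "fingers": -1},
    {"x": 0.04, "y": 0.065, "z": 0, "wx": 0, "wy": 0, "wz": 0, "fingers": -1},
    {"x": 0.04, "y": 0.065, "z": 0, "wx": 0, "wy": 0, "wz": 0, "fingers": -1},
    {"x": 0, "y": 0, "z": 0, "wx": 0, "wy": 0, "wz": 0, "fingers": -1}
  ]
}}

```text
clock: 1.98
tool_pos: [0.4631, 0.1565, 0.2336]
eef_rot: [0.998, -0.06, -0.003, 0.005]
contact_force: [-0.5, 0.5, -0.0]
opening: 0.008
```

```bash
python3 -c "
from h import *
togo(F(-48,88,190))"
```

```text
1.98 [0.4631 0.1565 0.2336] xax [ 0.993 -0.119 -0.005] zax [-0.006 -0.01  -1.   ] f [-0.5  0.5 -0. ] go [0.0337 0.0609 0.055 ]
```

Emit:
{"api": "apply_moves", "payload": {
  "series": [
    {"x": 0.034, "y": 0.061, "z": 0, "wx": 0, "wy": 0, "wz": -0.025, "fingers": -1},
    {"x": 0, "y": 0, "z": 0.03, "wx": 0, "wy": 0, "wz": 0, "fingers": -1},
    {"x": 0, "y": 0, "z": 0.025, "wx": 0, "wy": 0, "wz": 0, "fingers": -1},
    {"x": 0, "y": 0, "z": 0, "wx": 0, "wy": 0, "wz": 0, "fingers": -1}
  ]
}}

```text
clock: 2.48
tool_pos: [0.4845, 0.1061, 0.1886]
eef_rot: [1.0, -0.018, -0.003, 0.004]
contact_force: [0.6, -0.3, 0.3]
opening: 0.009
```

```bash
python3 -c "
from h import *
togo(F(-48,88,135))
p,d,m=snap('top');cv2.imwrite('pics/t1.png',cv2.resize(p[90:240,130:380,::-1],None,fx=3,fy=3))
p,d,m=snap('side');cv2.imwrite('pics/s1.png',cv2.resize(p[140:310,180:390,::-1],None,fx=3,fy=3))"
```

```text
2.48 [0.4845 0.1061 0.1886] xax [ 0.999 -0.035 -0.006] zax [-0.006 -0.008 -1.   ] f [ 0.6 -0.3  0.3] go [-0.0004  0.0016  0.067 ]
```

View pics/s1.png

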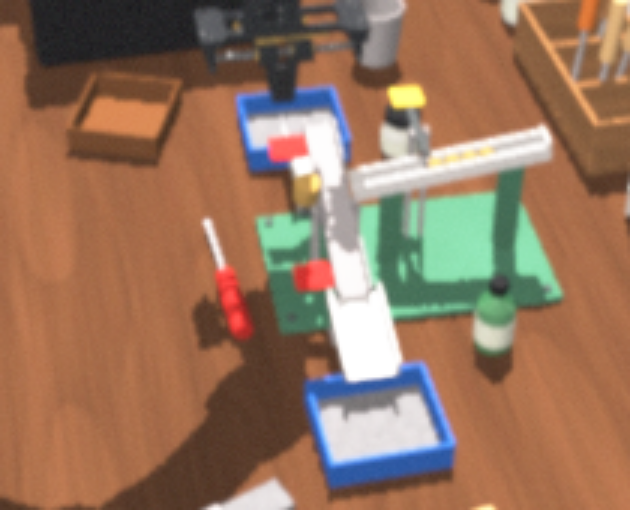

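The closed fingertip at (285,95) hangs squarely over the raised left tab at (288,148), and the weight leans to the other side. Pressing down.

Emit:
{"api": "apply_moves", "payload": {
  "series": [
    {"x": 0, "y": 0, "z": 0.035, "wx": 0, "wy": 0, "wz": 0, "fingers": -1},
    {"x": 0, "y": 0, "z": 0.03, "wx": 0, "wy": 0, "wz": 0, "fingers": -1},
    {"x": 0, "y": 0, "z": 0.012, "wx": 0, "wy": 0, "wz": 0, "fingers": -1},
    {"x": 0, "y": 0, "z": 0.012, "wx": 0, "wy": 0, "wz": 0, "fingers": -1},
    {"x": 0, "y": 0, "z": 0.012, "wx": 0, "wy": 0, "wz": 0, "fingers": -1},
    {"x": 0, "y": 0, "z": 0.012, "wx": 0, "wy": 0, "wz": 0, "fingers": -1},
    {"x": 0, "y": 0, "z": 0.012, "wx": 0, "wy": 0, "wz": 0, "fingers": -1},
    {"x": 0, "y": 0, "z": 0, "wx": 0, "wy": 0, "wz": 0, "fingers": -1}
  ]
}}

```text
clock: 3.58
tool_pos: [0.4894, 0.1106, 0.0908]
eef_rot: [1.0, -0.015, 0.004, 0.001]
contact_force: [0.1, -0.4, -1.3]
opening: 0.004
```

```bash
python3 -c "
from h import *
togo(F(-48,88,85))
p,d,m=snap('side');cv2.imwrite('pics/s2.png',cv2.resize(p[140:310,180:390,::-1],None,fx=3,fy=3))"
```

```text
3.58 [0.4894 0.1106 0.0908] xax [ 1.    -0.03   0.007] zax [ 0.007 -0.002 -1.   ] f [ 0.1 -0.4 -1.3] go [-0.0067  0.0078  0.0072]
```

View pics/s2.png

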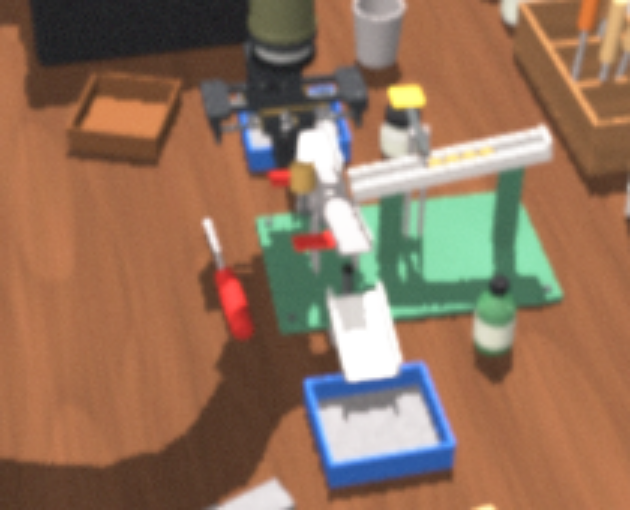

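The gate has rocked over: the right tab is now raised (313,242) and the weight leans left. Now I lift and move over to the pad.

Emit:
{"api": "apply_moves", "payload": {
  "series": [
    {"x": 0, "y": 0, "z": -0.04, "wx": 0, "wy": 0, "wz": 0, "fingers": -1},
    {"x": 0, "y": 0, "z": -0.06, "wx": 0, "wy": 0, "wz": 0, "fingers": -1},
    {"x": 0, "y": 0, "z": -0.06, "wx": 0, "wy": 0, "wz": 0, "fingers": -1},
    {"x": 0.06, "y": 0, "z": 0, "wx": 0, "wy": 0, "wz": 0, "fingers": -1},
    {"x": 0.06, "y": 0, "z": 0, "wx": 0, "wy": 0, "wz": 0, "fingers": -1},
    {"x": 0.05, "y": 0, "z": 0, "wx": 0, "wy": 0, "wz": 0, "fingers": -1},
    {"x": 0, "y": 0, "z": 0, "wx": 0, "wy": 0, "wz": 0, "fingers": -1}
  ]
}}

```text
clock: 4.5
tool_pos: [0.6278, 0.1065, 0.2273]
eef_rot: [1.0, -0.015, 0.005, 0.001]
contact_force: [-0.0, -0.3, 0.3]
opening: 0.009
```

```bash
python3 -c "
from h import *
togo(F(103,104,200))
p,d,m=snap('side');cv2.imwrite('pics/s3.png',cv2.resize(p[140:310,180:390,::-1],None,fx=3,fy=3))"
```

```text
4.5 [0.6278 0.1065 0.2273] xax [ 1.    -0.029  0.011] zax [ 0.011 -0.001 -1.   ] f [-0.  -0.3  0.3] go [ 0.0089 -0.0097  0.0342]
```

View pics/s3.png

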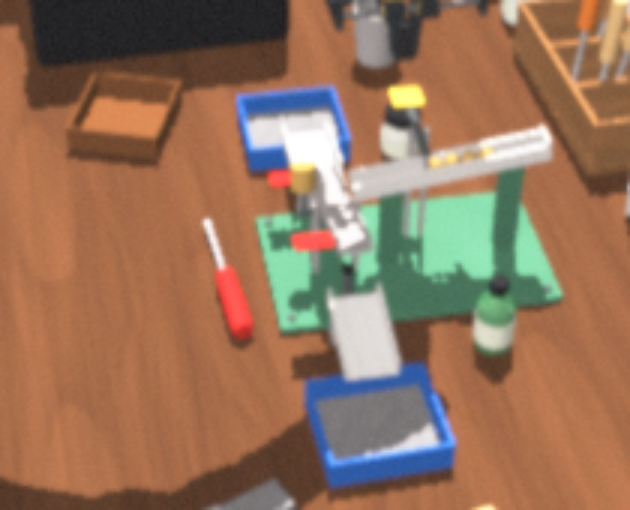

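With the arm clear, the gate stays on its left-down stop. The fingertip at (405,50) is above the yellow pad (407,95). Next I correct the position and descend to just above it.

Emit:
{"api": "apply_moves", "payload": {
  "series": [
    {"x": 0.009, "y": -0.009, "z": 0, "wx": 0, "wy": 0, "wz": 0, "fingers": -1},
    {"x": 0, "y": 0, "z": 0.03, "wx": 0, "wy": 0, "wz": 0, "fingers": -1},
    {"x": 0, "y": 0, "z": 0.02, "wx": 0, "wy": 0, "wz": 0, "fingers": -1},
    {"x": 0, "y": 0, "z": 0, "wx": 0, "wy": 0, "wz": 0, "fingers": -1}
  ]
}}

```text
clock: 5.05
tool_pos: [0.6307, 0.1164, 0.1867]
eef_rot: [1.0, -0.013, 0.003, 0.0]
contact_force: [0.4, 0.9, 0.1]
opening: 0.004
```

```bash
python3 -c "
from h import *
togo(F(103,103,140))"
```

```text
5.05 [0.6307 0.1164 0.1867] xax [ 1.    -0.026  0.006] zax [ 0.006 -0.    -1.   ] f [0.4 0.9 0.1] go [0.0056 0.0042 0.0584]
```

Emit:
{"api": "apply_moves", "payload": {
  "series": [
    {"x": 0.005, "y": 0.004, "z": 0.01, "wx": 0, "wy": 0, "wz": 0, "fingers": -1},
    {"x": 0, "y": 0, "z": 0.013, "wx": 0, "wy": 0, "wz": 0, "fingers": -1},
    {"x": 0, "y": 0, "z": 0.013, "wx": 0, "wy": 0, "wz": 0, "fingers": -1},
    {"x": 0, "y": 0, "z": 0.013, "wx": 0, "wy": 0, "wz": 0, "fingers": -1},
    {"x": 0, "y": 0, "z": 0.013, "wx": 0, "wy": 0, "wz": 0, "fingers": -1},
    {"x": 0, "y": 0, "z": 0.005, "wx": 0, "wy": 0, "wz": 0, "fingers": -1},
    {"x": 0, "y": 0, "z": 0.002, "wx": 0, "wy": 0, "wz": 0, "fingers": -1}
  ]
}}

```text
clock: 5.92
tool_pos: [0.637, 0.1125, 0.1318]
eef_rot: [1.0, -0.013, 0.005, -0.0]
contact_force: [-4.7, -1.1, 17.5]
opening: 0.007
```

```bash
python3 -c "
from h import *
togo(F(103,103,135))"
```

```text
5.92 [0.637  0.1125 0.1318] xax [ 1.    -0.027  0.01 ] zax [ 0.01 -0.   -1.  ] f [-4.7 -1.1 17.5] go [-0.0021 -0.0005 -0.004 ]
```

The pad is on its stop (17 N). Holding it there.

Emit:
{"api": "apply_moves", "payload": {
  "series": [
    {"x": 0, "y": 0, "z": 0, "wx": 0, "wy": 0, "wz": 0, "fingers": -1},
    {"x": 0, "y": 0, "z": 0.001, "wx": 0, "wy": 0, "wz": 0, "fingers": -1},
    {"x": 0, "y": 0, "z": 0.001, "wx": 0, "wy": 0, "wz": 0, "fingers": -1},
    {"x": 0, "y": 0, "z": 0.001, "wx": 0, "wy": 0, "wz": 0, "fingers": -1},
    {"x": 0, "y": 0, "z": 0.001, "wx": 0, "wy": 0, "wz": 0, "fingers": -1},
    {"x": 0, "y": 0, "z": 0.001, "wx": 0, "wy": 0, "wz": 0, "fingers": -1},
    {"x": 0, "y": 0, "z": 0.001, "wx": 0, "wy": 0, "wz": 0, "fingers": -1},
    {"x": 0, "y": 0, "z": 0.001, "wx": 0, "wy": 0, "wz": 0, "fingers": -1}
  ]
}}

```text
clock: 6.92
tool_pos: [0.6376, 0.1137, 0.1322]
eef_rot: [1.0, -0.014, 0.007, -0.001]
contact_force: [-1.2, -0.4, 6.5]
opening: 0.008
```

Emit:
{"api": "apply_moves", "payload": {
  "series": [
    {"x": 0, "y": 0, "z": 0.001, "wx": 0, "wy": 0, "wz": 0, "fingers": -1},
    {"x": 0, "y": 0, "z": 0.001, "wx": 0, "wy": 0, "wz": 0, "fingers": -1},
    {"x": 0, "y": 0, "z": 0.001, "wx": 0, "wy": 0, "wz": 0, "fingers": -1},
    {"x": 0, "y": 0, "z": 0.001, "wx": 0, "wy": 0, "wz": 0, "fingers": -1},
    {"x": 0, "y": 0, "z": 0.001, "wx": 0, "wy": 0, "wz": 0, "fingers": -1},
    {"x": 0, "y": 0, "z": 0.001, "wx": 0, "wy": 0, "wz": 0, "fingers": -1},
    {"x": 0, "y": 0, "z": 0.001, "wx": 0, "wy": 0, "wz": 0, "fingers": -1},
    {"x": 0, "y": 0, "z": 0.001, "wx": 0, "wy": 0, "wz": 0, "fingers": -1}
  ]
}}

```text
clock: 7.92
tool_pos: [0.6382, 0.1147, 0.1316]
eef_rot: [1.0, -0.014, 0.008, -0.002]
contact_force: [-2.1, -0.3, 7.0]
opening: 0.004
```

Emit:
{"api": "apply_moves", "payload": {
  "series": [
    {"x": 0, "y": 0, "z": 0.001, "wx": 0, "wy": 0, "wz": 0, "fingers": -1},
    {"x": 0, "y": 0, "z": 0.001, "wx": 0, "wy": 0, "wz": 0, "fingers": -1},
    {"x": 0, "y": 0, "z": 0.001, "wx": 0, "wy": 0, "wz": 0, "fingers": -1},
    {"x": 0, "y": 0, "z": 0.001, "wx": 0, "wy": 0, "wz": 0, "fingers": -1},
    {"x": 0, "y": 0, "z": 0.001, "wx": 0, "wy": 0, "wz": 0, "fingers": -1},
    {"x": 0, "y": 0, "z": 0.001, "wx": 0, "wy": 0, "wz": 0, "fingers": -1},
    {"x": 0, "y": 0, "z": 0.001, "wx": 0, "wy": 0, "wz": 0, "fingers": -1},
    {"x": 0, "y": 0, "z": 0.001, "wx": 0, "wy": 0, "wz": 0, "fingers": -1}
  ]
}}

```text
clock: 8.93
tool_pos: [0.6389, 0.1158, 0.1309]
eef_rot: [1.0, -0.014, 0.01, -0.004]
contact_force: [-1.7, -1.2, 6.7]
opening: 0.005
```

```bash
python3 -c "
from h import *
togo(F(103,103,135))
p,d,m=snap('side');cv2.imwrite('pics/s4.png',cv2.resize(p[140:310,180:390,::-1],None,fx=3.5,fy=3.5))"
```

```text
8.93 [0.6389 0.1158 0.1309] xax [ 0.999 -0.028  0.02 ] zax [ 0.02   0.007 -1.   ] f [-1.7 -1.2  6.7] go [-0.0042  0.0036 -0.0052]
```

View pics/s4.png

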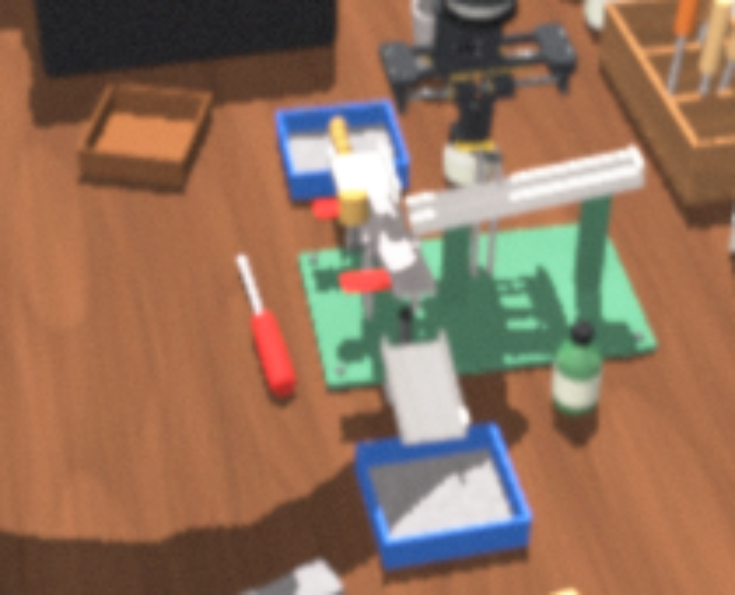

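The rail is empty and the balls show in the left tray at about (338,132). Now I lift off so the paddle comes back up, then back away up and towards the robot.

Emit:
{"api": "apply_moves", "payload": {
  "series": [
    {"x": 0, "y": 0, "z": -0.02, "wx": 0, "wy": 0, "wz": 0, "fingers": -1},
    {"x": 0, "y": 0, "z": -0.03, "wx": 0, "wy": 0, "wz": 0, "fingers": -1},
    {"x": 0, "y": 0, "z": -0.05, "wx": 0, "wy": 0, "wz": 0, "fingers": -1},
    {"x": 0, "y": 0, "z": -0.06, "wx": 0, "wy": 0, "wz": 0, "fingers": -1},
    {"x": -0.05, "y": -0.05, "z": 0, "wx": 0, "wy": 0, "wz": 0, "fingers": -1},
    {"x": -0.05, "y": -0.05, "z": 0, "wx": 0, "wy": 0, "wz": 0, "fingers": -1},
    {"x": -0.05, "y": -0.05, "z": 0, "wx": 0, "wy": 0, "wz": 0, "fingers": -1},
    {"x": -0.05, "y": -0.05, "z": 0, "wx": 0, "wy": 0, "wz": 0, "fingers": -1}
  ]
}}

```text
clock: 9.98
tool_pos: [0.482, 0.2804, 0.2652]
eef_rot: [1.0, -0.019, 0.014, -0.005]
contact_force: [1.0, 0.6, 0.1]
opening: 0.005
```

Emit:
{"api": "apply_moves", "payload": {
  "series": [
    {"x": -0.05, "y": -0.05, "z": 0, "wx": 0, "wy": 0, "wz": 0, "fingers": -1},
    {"x": -0.05, "y": -0.05, "z": 0, "wx": 0, "wy": 0, "wz": 0, "fingers": -1},
    {"x": -0.03, "y": -0.06, "z": 0, "wx": 0, "wy": 0, "wz": 0, "fingers": -1},
    {"x": -0.02, "y": -0.06, "z": 0, "wx": 0, "wy": 0, "wz": 0, "fingers": -1},
    {"x": 0, "y": -0.06, "z": 0, "wx": 0, "wy": 0, "wz": 0, "fingers": -1},
    {"x": 0, "y": 0, "z": 0, "wx": 0, "wy": 0, "wz": 0, "fingers": -1},
    {"x": 0, "y": 0, "z": 0, "wx": 0, "wy": 0, "wz": 0, "fingers": -1}
  ]
}}

```text
clock: 10.85
tool_pos: [0.3608, 0.5185, 0.2677]
eef_rot: [1.0, -0.015, 0.014, -0.006]
contact_force: [-0.4, -2.0, -0.4]
opening: 0.006
```

```bash
python3 -c "
from h import *
togo(F(103,103,135))
p,d,m=snap('top');cv2.imwrite('pics/t5.png',cv2.resize(p[90:260,130:380,::-1],None,fx=3.2,fy=3.2,interpolation=cv2.INTER_CUBIC))
P=pts(d,m);print(np.round(np.median(P[147:150,216:220].reshape(-1,3),0),3))
p,d,m=snap('side');cv2.imwrite('pics/s5.png',cv2.resize(p[140:310,180:390,::-1],None,fx=3.5,fy=3.5))"
```

```text
10.85 [0.3608 0.5185 0.2677] xax [ 0.999 -0.03   0.028] zax [ 0.028  0.012 -1.   ] f [-0.4 -2.  -0.4] go [0.3532 0.4988 0.1694]
[0.637 0.113 0.166]
```

View pics/t5.png

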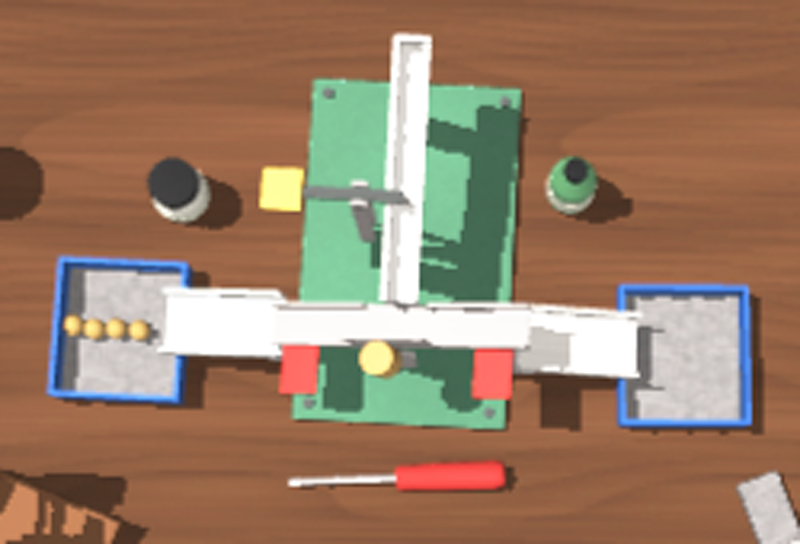

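View pics/s5.png

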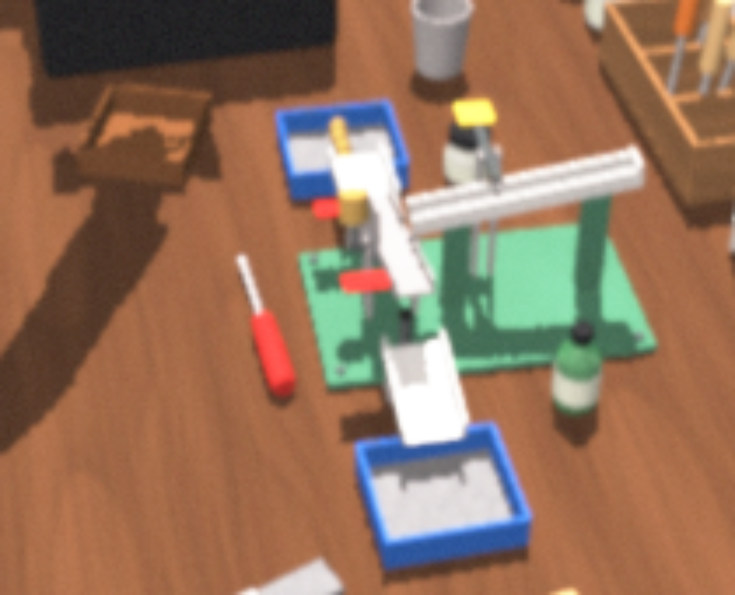

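All four balls lie in the left tray, from (72,325) to (140,330). The pad is back up at z = 0.166, the gate is left end down, and everything else is where it was. Handing in.

```bash
python3 -c "
from plant import *
print(finish_job())"
```

```text
the job is handed in; nothing more can be done
None
```

The job is done and handed in at about 11 s on the clock, well under the 38 s limit. No verdict came back, as expected.

- **Gate:** it started with its left end up. I pushed the raised left tab down with the closed fingertip, and it rocked over and stayed left end down.
- **Paddle:** I pressed the yellow pad onto its stop and held it there for about 3 s. The highest reading I saw was about 17 N, settling to about 7 N. I only read the force at the end of each move.
- **Last checks:** the top and side pictures show the rail empty and all four balls in the left blue tray. The paddle is back up (pad at z = 0.166 m, where 0.167 m is fully up). The trays and the other things on the bench that were in view look unmoved, and the arm is clear of everything.

No check failed or disagreed. The tip drifted about 5 mm sideways while pressing the tab and about 4 mm while holding the pad.

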